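# Open the tin press and draw out its sled

### The arm

A 6-joint arm with a two-finger parallel gripper is mounted at the origin on the work surface. World frame = base frame: x ahead of the robot, y to its left, z up, the work surface at z = 0. Lengths are in mm, angles in degrees, forces in N, time in s.
With the tool pointing down it reaches from about 300 to 850 mm from the base axis. Payload 4.2 kg.
Tool frame: the origin (TCP) lies on the centre line of the jaws, within the pads' length; the fingertips stand 11 mm ahead of it and the grasp point (between the pads) lies 8 mm behind it; z points along the fingers, y is the line along which they close (so a half turn about z gives the same grasp; the last joint's range is limited). The gripper opens to 91 mm and grips with 3 to 60 N. Pads are 32 mm wide; open, the fingers measure 118 mm over their backs; the gripper's body (76 mm by 178 mm) begins 60 mm behind the grasp point.
Start: joints at [-70.015, 18.312, 89.639, -0, 72.044, -1.146], TCP at [207.289, -536.352, 224.976] pointing down, gripper open.
Joint ranges: [-177.97, 177.97], [-48.28, 115.42], [12.27, 149.76], [-77.06, 257.06], [2.81, 150.46], [-146.56, 146.56]. Speed limits (degrees/s): [147.25, 147.25, 180, 180, 180, 180].

### API

Orientations are given as [roll, pitch, yaw] about the fixed x, y, z axes, in that order (R = Rz(yaw) Ry(pitch) Rx(roll)).
In Python, from workcell import env, grab_frame, camera_model, models gives the robot as it stands.
- The arm moves only by the shell command python3 -m crank 'ROWS' [FORCE]. ROWS is text: rows parted by semicolons, each of 7 numbers parted by spaces: the closure, from -1 (fully open) to 1 (shut), so that 0 is half open, then the shift along the tool's x, y, z in mm, then the turn, a rotation vector about the tool's x, y, z in degrees. A call has 1 to 10 rows; each row shifts and turns the commanded pose from where the row before left it, along the tool's axes as they then stand; what a row does not reach is not made up. A row lasts 1/8 s, in which the tool goes at most 62.5 mm and 10.7 degrees, less where a joint would pass 70% of its speed; a pose out of reach is approached as far as the arm can. A call is refused whole if a number of a shift passes 62.5 or a number of a turn 10.7, either way. A call with a gripper value outside its range is refused whole. The fingers move at their own pace and stop on an object; FORCE is the grip in N (left out, the last holds). Time passes only in rows, so rows that do not move let the fingers close. It gives the time, the measured TCP pose, the force, the opening and the grip force at its end, in the units of the state.
- env.state(): the state, without advancing time (a new reading comes with each control period).
- grab_frame(name): name is "side" or "top"; returns the picture (480x640x3 uint8, blue, green, red); there is no depth.
- camera_model(name): a dict with "K" (3x3 intrinsics, pixels), "k1" (the pictures are not rectified: a ray, as slopes to the right and down, at radius r is drawn at 1 + k1 r^2 times it, then the intrinsics apply), "R" (3x3) and "t" (3): a world point X has camera coordinates R X + t. Camera axes: x right, y down, z forward; pixel columns grow to the right and rows downward; lengths in mm; the calibration is good to about 2 mm. A picture is of the moment at which its call begins. camera_model takes no time and is no camera call.
- env.job_done(): hands the job in; it is judged then, once.
Trained networks look in the newest picture that a camera, given by its name, has taken for a name from the list of things; names that differ only in an ending like _2 or _b are one class to them, and where a whole thing is asked for, a point or a joint stands for the part that bears it (a point fixed in the world has none). Each returns a list of dicts, best first, with "p" (0 to 1); they miss things now and then, are a little off and sometimes report something else, mostly with a low value. They report only what shows in the picture. A call takes as long as a camera call.
- models.search_frame(name, camera): "point" ([x, y, z] in mm, in world coordinates, good to about 4 mm: the middle of the surface that is visible of it).
The state is a dict: "time_s": time; "qpos": joint angles; "qvel": joint speeds; "effort": joint torques, N m; "ee_pos": TCP position; "ee_rot": TCP orientation; "force": force on the tool from outside, world axes, zero at the start; "torque": the same for the moment, N m; "gripper_width": finger opening in mm; "gripper_force": force on a finger pad.
Only numpy, scipy, OpenCV 4.12 (cv2) and the standard library are available. Lean on these libraries where they do the work, as an engineer would, in place of code of your own. Each camera call takes 0.05 s, during which the arm holds its last target. There are 200 camera calls.

### The job

The heart tin under the little screw press is done. Wind the red handwheel anticlockwise until the stem has risen all the way to its top stop, then draw the sled all the way out by its black upright grip, with the tin still lying in its pocket. Leave the press open, and do not knock over or push away the sweets-shop things standing round it.

Things in the scene. Friction and masses are not known exactly. Their poses are not given: they have to be found in the camera images.
- press: Fixed bench screw press, white base 290 x 220 mm, red crossbeam (top at 160 mm) on two steel columns at y = +-90 mm. The origin lies on the vertical screw axis, at table level; z up; the sled comes out along the press's own -x. The base reaches from x = -200 to +90 mm.
- stem (a joint): Height of the press stem with its white pressing pad and wheel above the lowest position (m): 0 is down, 0.036 is the top stop. It rises 30 mm per full turn of the wheel (4.77 mm per rad) and stays where it is left. The 50 mm square pad begins inside the tin, so until it has risen about 14 mm it blocks the tin and sled.
- wheel (a joint): Turn of the red four-spoke handwheel (rad), anticlockwise seen from above positive: 0 is fully down, 7.54 is the top stop. It starts between 0 and 1.6. Wheel 132 mm across its rim, rim 12 mm thick, rim centre at z = 187 mm at stem 0 and rising with the stem. About 0.12 N m (2 N at the crank grip) turns it. At wheel 0 the crank grip lies on the press's own +x side.
- crank_grip (a point): The middle of the black upright crank grip on the wheel's rim, 60 mm from the screw axis: a round post 25 mm in diameter and 52 mm high which spins freely on its pin. The point lies 30 mm above its foot and 22 mm below its top, 39 mm above the rim's centre line; z = 226 mm at stem 0, rising with the stem.
- sled (a joint): How far the steel sled is drawn out along the press's -x (m): 0 is in, 0.09 is the outer stop. About 3 N moves it.
- sled_grip (a point): A point on the sled's black upright grip, a round post 25 mm in diameter and about 70 mm high (z = 56 to 128 mm), fixed to the sled. The point is on its axis at z = 99 mm, 29 mm below its top; with the sled in it lies 165 mm from the screw axis towards the press's -x.
- sled_pocket (a point): Centre of the sled's shallow square pocket (91 mm inside, 6 mm rim, floor at z = 48 mm); on the screw axis while the sled is in.
- tin: White open square tin, 86 x 86 x 22 mm, with a red heart on its floor, loose in the sled's pocket under the pressing pad. Origin at the centre of its underside, z up.
- pink_jar: Bystander: glass jar 90 mm in diameter with a pink lid and heart knob, 135 mm high; origin under its centre.
- glass_jar: Bystander: glass jar 90 mm in diameter with a white lid and heart knob, 135 mm high; origin under its centre.
- heart_box: Bystander: red heart-shaped box about 130 mm across, 43 mm high; origin under its centre.
- pink_box: Bystander: pink heart-shaped box with white lid, about 105 mm across, 37 mm high; origin under its centre.
- spare_tin: Bystander: empty white tin like the one in the press, without a heart, on the table; origin under its centre.
- scoop: Bystander: spoon 170 mm long lying on the table.

How it is judged (in metres and radians):
On the way, in this order (a step that is already met when the one before it is completed fails the run):
1. the stem is wound up to its top stop (33 mm or more of 36) (value of joint stem above 0.033 m), for 0.2 s.
2. the sled is drawn all the way out (80 mm or more of 90) (value of joint sled above 0.08 m), for 0.2 s.
At the end, for the whole second after the job is handed in: The stem stands at least 33 mm up (its stop is at 36), the sled is at least 80 mm out (its stop is at 90), and the tin lies flat and at rest in the sled's pocket, within 8 mm of its centre (value of joint stem above 0.033 m and value of joint sled above 0.08 m and distance between tin and sled_pocket below 0.008 m and angle between tin's own z axis and vertical below 0.06 rad and linear speed of tin below 0.02 m/s); the robot touches nothing.
It fails at once if the sled is forced out more than 30 mm before the stem has risen 25 mm (value of joint sled above 0.03 m and value of joint stem below 0.025 m).
It fails at once if the tin is tipped by more than 0.3 rad or leaves the pocket (angle between tin's own z axis and vertical above 0.3 rad or distance between tin and sled_pocket above 0.03 m).
It fails at once if a bystander is pushed more than 30 mm or a standing one knocked over (distance of any of pink_jar, glass_jar, heart_box, pink_box, spare_tin, scoop from where it was at the start of the episode above 0.03 m or angle between any of pink_jar, glass_jar's own z axis and vertical above 0.4 rad).
It also fails if it takes over 64 s, if anything falls off the work surface, if the arm or the gripper's body presses on something with over 40 N, if the wrist force passes 120 N, or if a joint passes its speed limit or range.

## Working session

There is one attempt and no reset: what is moved stays moved. The work goes in short steps, Python scripts to look and compute and a shell command to move; the robot and the scene stay as the last step left them, time stands still between calls to the robot, and variables do not carry over. Pictures are saved under pics/ and viewed, at most 10 in all, crops included, and the job is handed in when it is done.

```bash
ls; mkdir -p pics; python3 - <<'E'
from workcell import env, grab_frame, camera_model, models
import cv2
for c in("side","top"):
    cv2.imwrite(f"pics/{c}0.png",grab_frame(c))
    for n in("press","wheel","crank_grip","sled_grip","tin","pink_jar","glass_jar","heart_box","pink_box","spare_tin","scoop"):
        print(c,n,[([round(v) for v in d["point"]],round(d["p"],2)) for d in models.search_frame(n,c)[:2]])
s=env.state();print(s)
E
```

```text
pics
side press [([517, -129, 50], 0.85), ([540, -178, 200], 0.41)]
side wheel [([546, -182, 196], 0.81)]
side crank_grip [([591, -196, 242], 0.74), ([544, -184, 196], 0.21)]
side sled_grip [([547, -63, 50], 0.86)]
side tin [([537, -151, 58], 0.72)]
side pink_jar [([594, 361, 80], 0.75)]
side glass_jar [([429, 370, 85], 0.71), ([592, 359, 78], 0.59)]
side heart_box [([760, -83, 44], 0.84)]
side pink_box [([345, -19, 42], 0.91)]
side spare_tin []
side scoop [([337, 256, 12], 0.75)]
top press [([538, -130, 47], 0.68)]
top wheel [([535, -130, 45], 0.75), ([543, -187, 198], 0.6)]
top crank_grip [([594, -200, 251], 0.5)]
top sled_grip [([555, -69, 46], 0.7)]
top tin []
top pink_jar [([607, 349, 92], 0.92)]
top glass_jar [([447, 356, 100], 0.9)]
top heart_box [([766, -80, 41], 0.8)]
top pink_box [([349, -20, 38], 0.77)]
top spare_tin [([344, -190, 3], 0.85), ([766, -79, 44], 0.69)]
top scoop [([336, 258, 13], 0.71), ([552, -70, 45], 0.71)]
{'time_s': 1.2, 'qpos': array([-7.00162893e+01,  1.83114803e+01,  8.96376229e+01, -3.08708486e-04,
        7.20444992e+01, -1.14661599e+00]), 'qvel': array([-0.08429375,  0.01886173,  0.11664404, -0.01118653,  0.01333676,
        0.08990652]), 'effort': array([-5.15017418e-04, -4.12357950e+01, -2.32229948e+01,  7.29243318e-02,
        3.76861857e-02,  1.29326992e-05]), 'ee_pos': array([ 207.28271071, -536.3635735 ,  224.98948596]), 'ee_rot': array([1.79993610e+02, 4.21647650e-04, 2.11304218e+01]), 'force': array([0.24692923, 0.30816451, 0.74921895]), 'torque': array([ 0.01091362, -0.02589205,  0.00083626]), 'gripper_force': 0.0, 'gripper_width': 91.04486403941894}
```

View pics/side0.png

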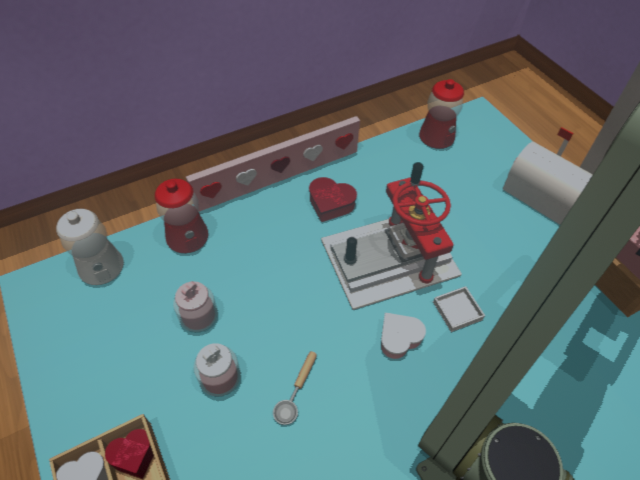

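View pics/top0.png

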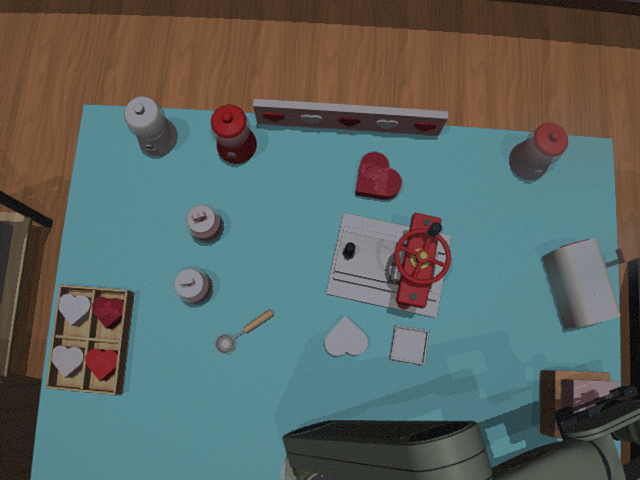

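The side view shows the sled grip at (350,250), the wheel hub near (417,207) and the crank grip at (417,172). In the top view the sled grip is at (349,250), the wheel at (422,257) and the crank grip at (435,229). The sled comes out toward world +y. Next I'll zoom in for accurate pixels.

```bash
python3 - <<'E'
import cv2,numpy as np
a=cv2.imread("pics/side0.png")[150:300,320:470];b=cv2.imread("pics/top0.png")[190:340,320:470]
f=lambda i:cv2.resize(i,(400*1,400),interpolation=cv2.INTER_CUBIC)
cv2.imwrite("pics/crop.png",np.hstack([f(a),f(b)]))
E
```

```text
(no output)
```

View pics/crop.png

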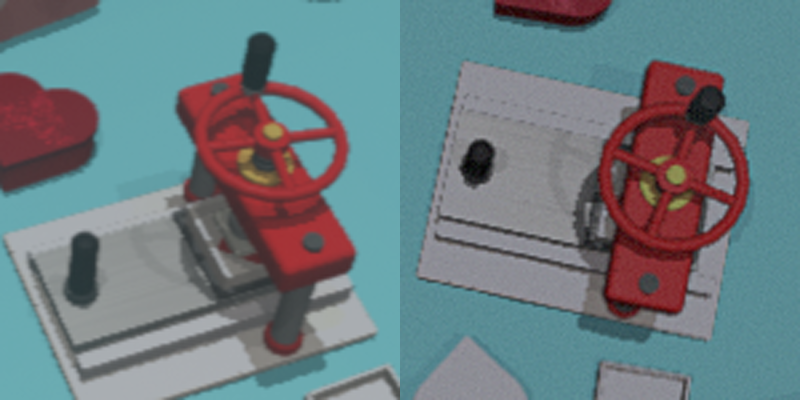

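```bash
cat > fit.py <<'E'
import numpy as np
from scipy.optimize import least_squares
from workcell import camera_model
C={c:camera_model(c) for c in("side","top")}
def proj(c,X):
    m=C[c];p=np.array(m["R"])@X+np.array(m["t"]).ravel();u=p[:2]/p[2];u=u*(1+m["k1"]*(u@u))
    return (np.array(m["K"])@np.r_[u,1])[:2]
E
python3 - <<'E'
from fit import *
O=[("side","g",128,87,237),("side","g",56,80,298),("side","w",187,271,142),("side","c",248,262,38),("side","c",196,254,92),
("top","g",128,85,147),("top","g",56,70,177),("top","w",187,274,175),("top","c",248,312,94),("top","c",196,300,118),
("top",(-200,110),0,63,62),("top",(-200,-110),0,17,279),("top",(90,-110),0,313,338),("top",(90,110),0,348,122),
("side",(-200,110),0,5,236),("side",(90,-110),0,376,328)]
off={"side":(320,150),"top":(320,190)}
def f(q):
    x,y,yaw,w,h=q;r=[];s=w*4.77
    R=lambda a:np.array([[np.cos(a),-np.sin(a)],[np.sin(a),np.cos(a)]])
    for c,k,z,u,v in O:
        if k=="g":l=np.array([-165,0])
        elif k=="w":l=np.zeros(2);z=z+s
        elif k=="c":l=60*np.array([np.cos(w),np.sin(w)]);z=z+s
        else:l=np.array(k);z=h
        P=np.r_[R(yaw)@l+[x,y],z]
        r+=list(proj(c,P)-(np.array([u,v])*.375+off[c]))
    return r
s=least_squares(f,[540,-185,-1.6,1.2,20],x_scale=[10,10,.1,.1,10],loss="soft_l1")
x,y,yaw,w,h=s.x;print(s.x,np.degrees([yaw,w]));print(np.round(np.reshape(f(s.x),(-1,2)),1).tolist())
print("crank",x+60*np.cos(yaw+w),y+60*np.sin(yaw+w),226+4.77*w,"sled grip",x-165*np.cos(yaw),y-165*np.sin(yaw))
E
```

```text
[ 538.74765798 -181.09078837   -1.70884394    1.38133241    7.70758031] [-97.90954538  79.14451714]
[[0.2, -0.2], [1.0, -5.1], [0.4, -1.9], [0.8, -0.9], [0.2, -5.1], [-1.9, 2.4], [2.1, -3.5], [-0.5, 0.8], [-0.5, 1.6], [-0.5, -2.3], [-1.3, 0.1], [-0.7, 0.3], [-0.7, 0.7], [-0.2, -0.6], [-0.8, -0.3], [1.6, 0.3]]
crank 595.558405126854 -200.39205797120863 232.5889555907689 sled grip 561.4532355831749 -17.660507378958442
```

```bash
python3 -m crank '0 0 0 -35 0 0 0; 0 0 0 -35 0 0 0; 0 30 -10 0 0 0 -10; 0 30 -10 0 0 0 -10; 0 30 -15 0 0 0 -10; 0 30 -15 0 0 0 -10; 0 30 -15 0 0 0 -10;0 30 0 0 0 0 -10; 0 0 0 0 0 0 0; 0 0 0 0 0 0 0' 40
```

```text
time_s: 2.45
ee_pos: [283.1, -367.1, 295.1]
ee_rot: [180.0, 0.1, 81.0]
force: [0.7, 0.2, -0.5]
gripper_width: 45.6
gripper_force: 0.0
```

```bash
python3 -m crank '0 30.5 40.4 0 0 0 0;0 30.5 40.4 0 0 0 0;0 30.5 40.4 0 0 0 0;0 30.5 40.4 0 0 0 0;0 30.5 40.4 0 0 0 0;0 30.5 40.4 0 0 0 0;0 30.5 40.4 0 0 0 -1;0 0 0 0 0 0 0;0 0 0 0 0 0 0'
python3 - <<'E'
import cv2,numpy as np
from workcell import grab_frame
a=grab_frame("side")[100:300,320:520];b=grab_frame("top")[150:350,320:520]
cv2.imwrite("pics/above.png",np.hstack([cv2.resize(i,(400,400)) for i in(a,b)]))
E
```

```text
time_s: 3.58
ee_pos: [595.1, -200.1, 294.3]
ee_rot: [-179.9, 0.0, 82.1]
force: [0.4, -0.1, -0.3]
gripper_width: 45.6
gripper_force: 0.0
```

View pics/above.png

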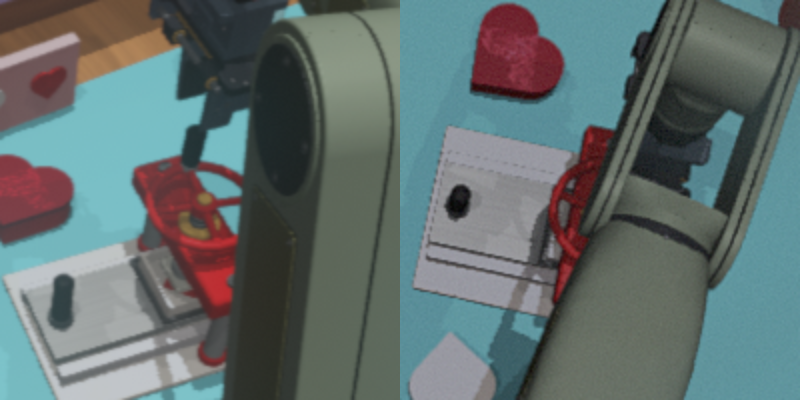

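The side crop shows the fingers at about (183–215,95), just above the crank grip top (197,128). I'll descend gradually.

```bash
python3 -m crank '0 0 0 15 0 0 0;0 0 0 15 0 0 0;0 0 0 10 0 0 0;0 0 0 5 0 0 0;0 0 0 0 0 0 0' && python3 -m crank '0 0 0 8 0 0 0;0 0 0 8 0 0 0;0 0 0 7 0 0 0;0 0 0 0 0 0 0'
```

```text
time_s: 4.3
ee_pos: [595.4, -199.1, 249.6]
ee_rot: [-180.0, -0.0, 82.1]
force: [0.1, -0.6, 0.2]
gripper_width: 45.3
gripper_force: 0.0
time_s: 4.8
ee_pos: [595.1, -198.9, 226.0]
ee_rot: [-179.9, -0.0, 82.1]
force: [0.7, -0.0, 0.5]
gripper_width: 45.9
gripper_force: 0.0
```

```bash
python3 -m crank '1 0 0 0 0 0 0;1 0 0 0 0 0 0;1 0 0 0 0 0 0;1 0 0 0 0 0 0' 40
```

```text
time_s: 5.3
ee_pos: [596.4, -199.3, 227.4]
ee_rot: [179.9, 0.0, 82.1]
force: [3.6, -0.4, 0.3]
gripper_width: 23.9
gripper_force: 40.0
```

```bash
python3 - <<'E'
import numpy as np
a=np.radians(np.arange(79,431,10));x=-60*np.cos(a);y=60*np.sin(a)
for i,(p,q) in enumerate(zip(np.diff(x),np.diff(y))):print(i,f"1 {p:.1f} {q:.1f} -0.8 0 0 0")
E
```

```text
0 1 10.4 1.1 -0.8 0 0 0
1 1 10.4 -0.7 -0.8 0 0 0
2 1 10.1 -2.5 -0.8 0 0 0
3 1 9.6 -4.3 -0.8 0 0 0
4 1 8.7 -5.8 -0.8 0 0 0
5 1 7.5 -7.3 -0.8 0 0 0
6 1 6.1 -8.5 -0.8 0 0 0
7 1 4.6 -9.4 -0.8 0 0 0
8 1 2.9 -10.1 -0.8 0 0 0
9 1 1.1 -10.4 -0.8 0 0 0
10 1 -0.7 -10.4 -0.8 0 0 0
11 1 -2.5 -10.1 -0.8 0 0 0
12 1 -4.3 -9.6 -0.8 0 0 0
13 1 -5.8 -8.7 -0.8 0 0 0
14 1 -7.3 -7.5 -0.8 0 0 0
15 1 -8.5 -6.1 -0.8 0 0 0
16 1 -9.4 -4.6 -0.8 0 0 0
17 1 -10.1 -2.9 -0.8 0 0 0
18 1 -10.4 -1.1 -0.8 0 0 0
19 1 -10.4 0.7 -0.8 0 0 0
20 1 -10.1 2.5 -0.8 0 0 0
21 1 -9.6 4.3 -0.8 0 0 0
22 1 -8.7 5.8 -0.8 0 0 0
23 1 -7.5 7.3 -0.8 0 0 0
24 1 -6.1 8.5 -0.8 0 0 0
25 1 -4.6 9.4 -0.8 0 0 0
26 1 -2.9 10.1 -0.8 0 0 0
27 1 -1.1 10.4 -0.8 0 0 0
28 1 0.7 10.4 -0.8 0 0 0
29 1 2.5 10.1 -0.8 0 0 0
30 1 4.3 9.6 -0.8 0 0 0
31 1 5.8 8.7 -0.8 0 0 0
32 1 7.3 7.5 -0.8 0 0 0
33 1 8.5 6.1 -0.8 0 0 0
34 1 9.4 4.6 -0.8 0 0 0
```

```bash
python3 -m crank '1 10.4 1.1 -0.8 0 0 0;1 10.4 -0.7 -0.8 0 0 0;1 10.1 -2.5 -0.8 0 0 0;1 9.6 -4.3 -0.8 0 0 0;1 0 0 0 0 0 0'
```

```text
time_s: 5.92
ee_pos: [594.6, -156.1, 230.9]
ee_rot: [180.0, -0.1, 82.2]
force: [3.5, 2.1, 4.4]
gripper_width: 24.1
gripper_force: 40.0
```

```bash
python3 -m crank '1 8.7 -5.8 -0.8 0 0 0;1 7.5 -7.3 -0.8 0 0 0;1 6.1 -8.5 -0.8 0 0 0;1 4.6 -9.4 -0.8 0 0 0;1 2.9 -10.1 -0.8 0 0 0;1 1.1 -10.4 -0.8 0 0 0;1 0 0 0 0 0 0'
```

```text
time_s: 6.8
ee_pos: [545.7, -120.3, 235.8]
ee_rot: [-179.9, 0.0, 82.1]
force: [-0.6, 0.4, 8.5]
gripper_width: 24.3
gripper_force: 40.0
```

```bash
python3 -m crank '1 -0.7 -10.4 -1.2 0 0 0;1 -2.5 -10.1 -1.2 0 0 0;1 -4.3 -9.6 -1 0 0 0;1 -5.8 -8.7 -1 0 0 0;1 -7.3 -7.5 -1 0 0 0;1 0 0 0 0 0 0'
```

```text
time_s: 7.55
ee_pos: [498.3, -136.2, 240.0]
ee_rot: [180.0, 0.2, 82.1]
force: [4.6, -5.8, 0.1]
gripper_width: 24.4
gripper_force: 40.0
```

```bash
python3 -m crank '1 -8.5 -6.1 -0.9 0 0 0;1 -9.4 -4.6 -0.9 0 0 0;1 -10.1 -2.9 -0.9 0 0 0;1 -10.4 -1.1 -0.9 0 0 0;1 -10.4 0.7 -0.9 0 0 0;1 0 0 0 0 0 0'
```

```text
time_s: 8.3
ee_pos: [479.4, -180.9, 244.0]
ee_rot: [179.9, -0.1, 82.1]
force: [7.7, -1.4, -2.3]
gripper_width: 24.3
gripper_force: 40.0
```

```bash
python3 -m crank '1 -10.1 3.5 -0.8 0 0 0;1 -9.6 4.8 -0.8 0 0 0;1 -8.7 5.8 -0.8 0 0 0;1 -7.5 7.3 -0.8 0 0 0;1 -6.1 8.5 -0.8 0 0 0;1 -4.6 9.4 -0.8 0 0 0;1 0 0 0 0 0 0'
```

```text
time_s: 9.18
ee_pos: [512.2, -233.4, 249.2]
ee_rot: [180.0, 0.1, 82.1]
force: [2.1, 0.7, -5.1]
gripper_width: 24.2
gripper_force: 40.0
```

```bash
python3 -m crank '1 -2.9 10.1 -0.8 0 0 0;1 -1.1 10.4 -0.8 0 0 0;1 0.7 10.4 -0.8 0 0 0;1 2.5 10.1 -0.8 0 0 0;1 4.3 9.6 -0.8 0 0 0;1 0 0 0 0 0 0'
```

```text
time_s: 9.93
ee_pos: [563.3, -235.2, 253.4]
ee_rot: [179.9, -0.1, 82.2]
force: [1.7, 2.6, -6.7]
gripper_width: 24.2
gripper_force: 40.0
```

```bash
python3 -m crank '1 5.8 8.7 -0.6 0 0 0;1 7.3 7.5 -0.6 0 0 0;1 8.5 6.1 -0.7 0 0 0;1 4.7 2.3 -0.4 0 0 0;1 0 0 0 0 0 0'
```

```text
time_s: 10.55
ee_pos: [590.3, -212.5, 256.3]
ee_rot: [179.9, -0.0, 82.2]
force: [-3.2, 2.7, -4.1]
gripper_width: 24.0
gripper_force: 40.0
```

```bash
python3 -m crank '1 4 1.5 -0.3 0 0 0;1 3.5 1 -0.3 0 0 0;1 0 0 0 0 0 0;1 0 0 0 0 0 0'
```

```text
time_s: 11.05
ee_pos: [593.5, -206.6, 256.7]
ee_rot: [179.9, 0.0, 82.1]
force: [-4.6, -2.0, -4.1]
gripper_width: 23.6
gripper_force: 40.0
```

```bash
python3 -m crank '0 0 0 0 0 0 0;0 0 0 0 0 0 0;0 0 0 0 0 0 0;0 0 0 -10 0 0 0;0 0 0 -20 0 0 0;0 0 0 -25 0 0 0;0 0 0 0 0 0 0'
python3 - <<'E'
from workcell import grab_frame,models
for c in("side","top"):
    grab_frame(c);print(c,[(n,[[round(v) for v in d["point"]]+[round(d["p"],2)] for d in models.search_frame(n,c)[:2]]) for n in("sled_grip","crank_grip","wheel")])
E
```

```text
time_s: 11.92
ee_pos: [594.4, -206.5, 314.4]
ee_rot: [179.7, 0.1, 82.1]
force: [-0.7, -0.4, -0.7]
gripper_width: 45.5
gripper_force: 0.0
side [('sled_grip', [[552, -67, 48, 0.74]]), ('crank_grip', [[587, -202, 267, 0.7]]), ('wheel', [[553, -172, 227, 0.87]])]
top [('sled_grip', [[556, -68, 46, 0.77], [768, -79, 42, 0.72]]), ('crank_grip', []), ('wheel', [[551, -140, 229, 0.98]])]
```

```bash
python3 -m crank '0 36.5 -11.7 0 0 0 0;0 36.5 -11.7 0 0 0 0;0 36.5 -11.7 0 0 0 0;0 36.5 -11.7 0 0 0 0;0 36.5 -11.7 0 0 0 0;0 0 0 40 0 0 0;0 0 0 40 0 0 0;0 0 0 40 0 0 0;0 0 0 35 0 0 0;0 0 0 0 0 0 0'
python3 - <<'E'
import cv2,numpy as np
from workcell import grab_frame
a=grab_frame("side")[120:320,280:480];b=grab_frame("top")[150:350,280:480]
cv2.imwrite("pics/sled.png",np.hstack([cv2.resize(i,(400,400)) for i in(a,b)]))
E
```

```text
time_s: 13.58
ee_pos: [558.3, -17.3, 153.9]
ee_rot: [-179.6, 0.0, 82.1]
force: [0.2, -0.2, -0.0]
gripper_width: 45.5
gripper_force: 0.0
```

View pics/sled.png

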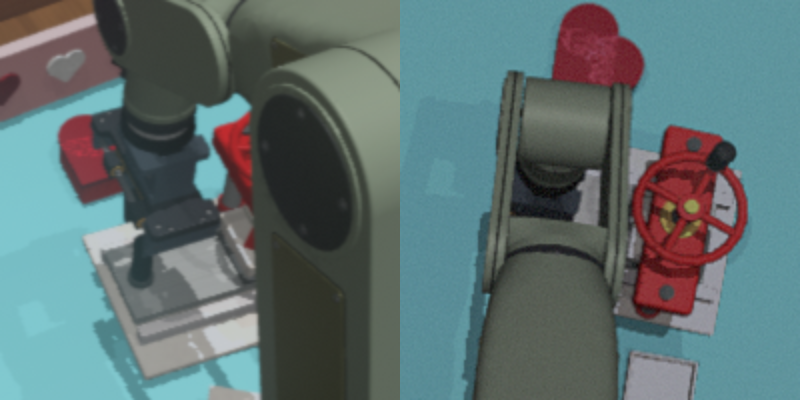

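```bash
python3 -m crank '0 0 3 8 0 0 0;0 0 0 8 0 0 0;0 0 0 6 0 0 0;0 0 0 0 0 0 0;0 0 0 0 0 0 0'
python3 - <<'E'
import cv2,numpy as np
from workcell import grab_frame
a=grab_frame("side")[180:280,310:410]
cv2.imwrite("pics/sled2.png",cv2.resize(a,(600,600),interpolation=cv2.INTER_CUBIC))
from fit import proj
for P in((561.5,-17.7,128),(561.5,-17.7,99)):print((proj("side",np.array(P))-[310,180])*6)
E
```

```text
time_s: 14.3
ee_pos: [563.4, -17.8, 134.7]
ee_rot: [180.0, 0.0, 82.1]
force: [0.1, -0.4, 0.2]
gripper_width: 45.8
gripper_force: 0.0
[256.92930359 352.09495021]
[252.39350017 396.71910921]
```

View pics/sled2.png

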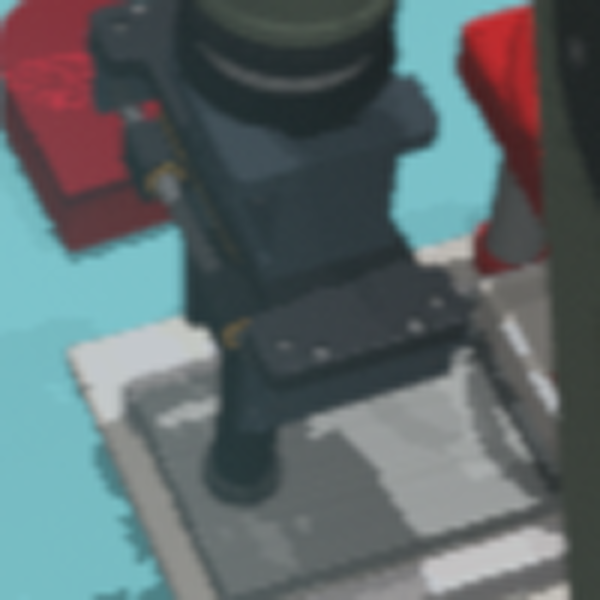

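```bash
python3 -m crank '0 0 0 10 0 0 0;0 0 0 10 0 0 0;0 0 0 10 0 0 0;0 0 0 9 0 0 0;0 0 0 0 0 0 0;0 0 0 0 0 0 0'
```

```text
time_s: 15.1
ee_pos: [563.5, -17.8, 95.7]
ee_rot: [180.0, 0.0, 82.1]
force: [1.3, -0.3, 0.5]
gripper_width: 45.6
gripper_force: 0.0
```

```bash
python3 -m crank '1 0 0 0 0 0 0;1 0 0 0 0 0 0;1 0 0 0 0 0 0;1 0 0 0 0 0 0' 40
```

```text
time_s: 15.6
ee_pos: [564.0, -17.9, 95.9]
ee_rot: [179.9, -0.0, 82.1]
force: [1.9, -0.8, 0.2]
gripper_width: 24.2
gripper_force: 40.0
```

Gripped on the post. I'll draw the sled slowly along tool +x, accelerating gently so the tin stays put.

```bash
python3 -m crank '1 2 0 0 0 0 0;1 4 0 0 0 0 0;1 5 0 0 0 0 0;1 5 0 0 0 0 0;1 5 0 0 0 0 0;1 5 0 0 0 0 0;1 5 0 0 0 0 0;1 5 0 0 0 0 0;1 4 0 0 0 0 0'
```

```text
time_s: 16.73
ee_pos: [570.0, 22.1, 95.9]
ee_rot: [179.8, 0.0, 82.2]
force: [6.0, -3.4, -0.7]
gripper_width: 24.2
gripper_force: 40.0
```

```bash
python3 -m crank '1 5 0.3 0 0 0 0;1 5 0.2 0 0 0 0;1 5 0.2 0 0 0 0;1 5 0.2 0 0 0 0;1 5 0.2 0 0 0 0;1 5 0.2 0 0 0 0;1 5 0.2 0 0 0 0;1 5 0 0 0 0 0;1 4 0 0 0 0 0;1 3 0 0 0 0 0'
```

```text
time_s: 17.98
ee_pos: [576.9, 68.5, 95.8]
ee_rot: [180.0, -0.0, 82.1]
force: [3.9, -3.5, 5.8]
gripper_width: 24.1
gripper_force: 40.0
```

```bash
python3 -m crank '1 2 0 0 0 0 0;1 1 0 0 0 0 0;1 0 0 0 0 0 0;1 0 0 0 0 0 0'
```

```text
time_s: 18.48
ee_pos: [577.4, 71.2, 95.8]
ee_rot: [180.0, 0.0, 82.1]
force: [3.2, -2.7, 5.6]
gripper_width: 24.0
gripper_force: 40.0
```

```bash
python3 -m crank '0 0 0 0 0 0 0;0 0 0 0 0 0 0;0 0 0 0 0 0 0;0 0 0 -10 0 0 0;0 0 0 -20 0 0 0;0 0 0 -30 0 0 0;0 0 0 -40 0 0 0;0 0 0 -50 0 0 0;0 40 -40 -20 0 0 0;0 0 0 0 0 0 0'; python3 -m crank '0 40 -40 0 0 0 0;0 40 -40 0 0 0 0;0 40 -40 0 0 0 0;0 40 -40 0 0 0 0;0 0 0 0 0 0 0'
python3 - <<'E'
import cv2,numpy as np
from workcell import grab_frame,models
a=grab_frame("side")[100:300,280:480];b=grab_frame("top")[150:350,280:480]
cv2.imwrite("pics/end.png",np.hstack([cv2.resize(i,(400,400),interpolation=cv2.INTER_CUBIC) for i in(a,b)]))
for c in("side","top"):
    print(c,[(n,[[round(v) for v in d["point"]]+[round(d["p"],2)] for d in models.search_frame(n,c)[:2]]) for n in("tin","sled_pocket","wheel","pink_jar","glass_jar","heart_box","pink_box","spare_tin","scoop")])
E
```

```text
time_s: 19.73
ee_pos: [542.1, 118.4, 268.6]
ee_rot: [179.8, -0.1, 82.3]
force: [-0.1, -0.3, -0.1]
gripper_width: 45.9
gripper_force: 0.0
time_s: 20.35
ee_pos: [404.4, 298.6, 265.3]
ee_rot: [-179.9, 0.0, 82.4]
force: [0.3, -0.6, 0.3]
gripper_width: 45.9
gripper_force: 0.0
side [('tin', []), ('sled_pocket', [[527, 45, 47, 0.71]]), ('wheel', [[587, -200, 231, 0.66]]), ('pink_jar', [[595, 360, 81, 0.62]]), ('glass_jar', [[428, 369, 84, 0.58]]), ('heart_box', []), ('pink_box', [[343, -18, 40, 0.9]]), ('spare_tin', [[327, -171, 5, 0.67]]), ('scoop', [[335, 257, 12, 0.78], [527, 46, 47, 0.27]])]
top [('tin', [[550, -98, 59, 0.87]]), ('sled_pocket', [[567, 13, 49, 0.93]]), ('wheel', [[541, -188, 228, 0.71], [342, -188, 9, 0.48]]), ('pink_jar', [[609, 347, 92, 0.56]]), ('glass_jar', []), ('heart_box', [[768, -79, 44, 0.97]]), ('pink_box', [[348, -21, 38, 0.67], [606, 351, 91, 0.37]]), ('spare_tin', [[343, -190, 6, 0.61]]), ('scoop', [[378, 200, 18, 0.82]])]
```

View pics/end.png

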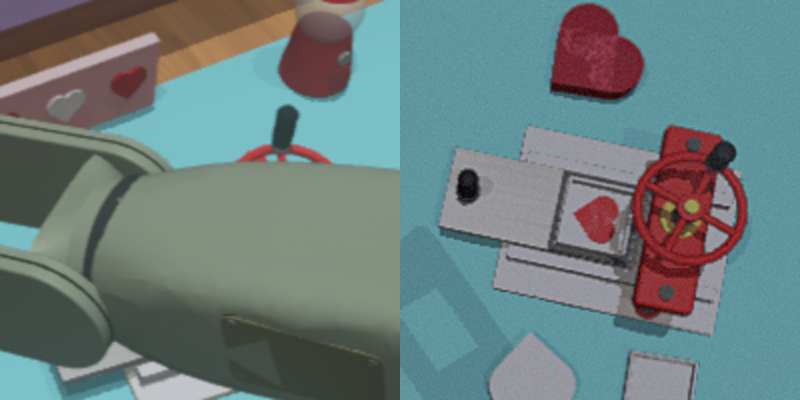

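The top crop shows the sled fully out, with its grip at (467,183). The heart tin sits squarely in the pocket at about (595,215), the wheel is up at (690,208), and the bystanders haven't moved. I'll hand the job in.

```bash
python3 -c "
from workcell import env
print(env.job_done())"
```

```text
the job is handed in; nothing more can be done
None
```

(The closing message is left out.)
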